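Set the dust gates for the wide port

TASK

The dust extractor is running and only the wide port in the bench should draw, but the extractor must never be choked: first push the slide of the wide gate fully open with the fingertips, and only then push the slides of both narrow gates fully shut. Push the handle plates gently with the fingertips or the outside of the fingers; do not grasp, lift or carry anything, and leave the wooden parts, the tools and the glue bottle where they are.

Things in the scene. Friction and masses are not known exactly. Their poses are not given: they have to be found in the camera images.
- wide: Square cast-aluminium gate body of a dust port, fixed to the bench, 130 x 130 mm, 32 mm high, with an open round pipe stub (102 mm outside) in its middle rising to 68 mm above the bench. Origin: centre of its underside on the bench; its x axis points from the handle side to the far side, y to the left, z up. Its slide pulls out on the -x side.
- wide_tab (a point): Middle of the top edge of this slide's upright steel handle plate: 70 mm wide (gate's y), 6 mm thick (gate's x), from 19 to 81 mm above the bench, axes parallel to the gate's. It stands on the outer end of the flat slide plate (112 mm wide, top at 23 mm), 50 mm clear of the gate body's -x edge when shut, more when open: room for fingertips between.
- wide_slide (a joint): How far the wide gate's slide is out, m: 0 = fully shut (hard stop), 0.100 = fully open (hard stop), growing along the gate's -x. Stiff sliding friction of about 4 N; it stays where it is left.
- narrow_a: Square cast-aluminium gate body of a dust port, fixed to the bench, 90 x 90 mm, 32 mm high, with an open round pipe stub (66 mm outside) in its middle rising to 68 mm above the bench. Origin: centre of its underside on the bench; its x axis points from the handle side to the far side, y to the left, z up. Its slide pulls out on the -x side.
- narrow_a_tab (a point): Middle of the top edge of this slide's upright steel handle plate: 56 mm wide (gate's y), 6 mm thick (gate's x), from 19 to 81 mm above the bench, axes parallel to the gate's. It stands on the outer end of the flat slide plate (72 mm wide, top at 23 mm), 50 mm clear of the gate body's -x edge when shut, more when open: room for fingertips between.
- narrow_a_slide (a joint): How far this narrow gate's slide is out, m: 0 = fully shut (hard stop), 0.064 = fully open (hard stop), growing along the gate's -x. Stiff sliding friction of about 4 N; it stays where it is left.
- narrow_b: Square cast-aluminium gate body of a dust port, fixed to the bench, 90 x 90 mm, 32 mm high, with an open round pipe stub (66 mm outside) in its middle rising to 68 mm above the bench. Origin: centre of its underside on the bench; its x axis points from the handle side to the far side, y to the left, z up. Its slide pulls out on the -x side.
- narrow_b_tab (a point): Middle of the top edge of this slide's upright steel handle plate: 56 mm wide (gate's y), 6 mm thick (gate's x), from 19 to 81 mm above the bench, axes parallel to the gate's. It stands on the outer end of the flat slide plate (72 mm wide, top at 23 mm), 50 mm clear of the gate body's -x edge when shut, more when open: room for fingertips between.
- narrow_b_slide (a joint): How far this narrow gate's slide is out, m: 0 = fully shut (hard stop), 0.064 = fully open (hard stop), growing along the gate's -x. Stiff sliding friction of about 4 N; it stays where it is left.
- glue: Upright white glue bottle, 44 mm across, 150 mm tall. Loose bystander, to be left alone.
- wheel: Flat round wooden toy wheel, 44 mm across, 15 mm thick. Loose bystander, to be left alone.
- whale: Flat sawn wooden whale, about 95 x 30 mm, 12 mm thick. Loose bystander, to be left alone.
- boat: Small wooden toy boat, 80 x 30 mm, 38 mm tall. Loose bystander, to be left alone.
- sandblock: Cork sanding block, 90 x 50 x 30 mm tall. Loose bystander, to be left alone.
- driver: Screwdriver lying on the bench, about 200 mm long. Loose bystander, to be left alone.
- brush: Bench brush lying on the bench, about 200 mm long. Loose bystander, to be left alone.
Mind the look-alikes: they are no part of the job. What is shaped like the narrow_b but blue or purple is not meant.

How it is judged (in metres and radians):
On the way, in this order (a step that is already met when the one before it is completed fails the run):
1. the wide gate is fully open (value of joint wide_slide above 0.094 m), for 0.2 s.
2. both narrow gates are fully shut (value of joint each of narrow_a_slide, narrow_b_slide below 0.006 m), for 0.2 s.
At the end, for the whole second after the job is handed in: The wide slide is within 6 mm of fully open, both narrow slides within 6 mm of fully shut, all at rest, and every loose bystander within 20 mm of where it was (all of step 2 and value of joint wide_slide above 0.094 m and velocity of joint wide_slide between -0.01 and 0.01 m/s and velocity of joint narrow_a_slide between -0.01 and 0.01 m/s and velocity of joint narrow_b_slide between -0.01 and 0.01 m/s and distance of each of glue, wheel, whale, boat, sandblock, driver, brush from where it was at the start of the episode below 0.02 m); the robot touches nothing.
It fails at once if a narrow gate is pushed shut before the wide one is open (value of joint wide_slide below 0.085 m and value of joint any of narrow_a_slide, narrow_b_slide below 0.015 m).
It fails at once if a handle plate is squeezed or rammed (over 40 N) (contact force between the fingers and wide above 40 N or contact force between the fingers and narrow_a above 40 N or contact force between the fingers and narrow_b above 40 N).
It fails at once if a bystander is lifted, carried or pushed aside (over 20 mm) (distance of any of glue, wheel, whale, boat, sandblock, driver, brush from where it was at the start of the episode above 0.02 m).
It also fails if it takes over 61 s, if anything falls off the work surface, if the arm or the gripper's body presses on something with over 40 N, if the wrist force passes 120 N, or if a joint passes its speed limit or range.

ROBOT

A 6-joint arm with a two-finger parallel gripper is mounted at the origin on the work surface. World frame = base frame: x ahead of the robot, y to its left, z up, the work surface at z = 0. Lengths are in mm, angles in rad, forces in N, time in s.
With the tool pointing down it reaches from about 350 to 775 mm from the base axis. Payload 7.3 kg.
Tool frame: the origin (TCP) lies on the centre line of the jaws, within the pads' length; the fingertips stand 11 mm ahead of it and the grasp point (between the pads) lies 8 mm behind it; z points along the fingers, y is the line along which they close (so a half turn about z gives the same grasp; the last joint's range is limited). The gripper opens to 92 mm and grips with 3 to 60 N. Pads are 19 mm wide; open, the fingers measure 130 mm over their backs; the gripper's body (75 mm by 190 mm) begins 47 mm behind the grasp point.
Start: joints at [1.193, 0.342, 1.524, -0, 1.275, -0.146], TCP at [120.591, 510.981, 237.741] pointing down, gripper open.
Joint ranges: [-2.53, 2.53], [-0.77, 2.02], [0.04, 2.7], [-1, 4.14], [0.28, 2.66], [-3.11, 3.11]. Speed limits (rad/s): [2.57, 2.57, 3.14, 3.14, 3.14, 3.14].

INTERFACE

Orientations are given as [roll, pitch, yaw] about the fixed x, y, z axes, in that order (R = Rz(yaw) Ry(pitch) Rx(roll)).
In Python, from plant import bot gives the robot as it stands.
- The arm moves only by the tool step_arm, never from a script. Its argument "deltas" is a list of rows, each a list of 5 numbers: the opening, from 0 (shut) to 1 (fully open), then the shift along the tool's x, y, z each as a share of 0.5 m, from -1 to 1, then the turn about the tool's z as a share of pi/2 rad, from -1 to 1. In form: [[claw, x, y, z, turn], ...]. A call has 1 to 8 rows; each row shifts and turns the commanded pose from where the row before left it, along the tool's axes as they then stand; what a row does not reach is not made up. A row lasts 1/10 s, in which the tool goes at most 50 mm and 8.59 degrees, less where a joint would pass 70% of its speed; a pose out of reach is approached as far as the arm can. A call with a number of a shift or a turn outside -1 to 1 is refused whole. A call with a gripper value outside its range is refused whole. The fingers move at their own pace and stop on an object; the grip force is fixed at half the most. Time passes only in rows, so rows that do not move let the fingers close. It gives the time, the measured TCP pose, the force, the opening and the grip force at its end, in the units of the state.
- bot.get_obs(): the state, without advancing time (a new reading comes with each control period).
- bot.capture(name): name is "side" or "top" or "wrist"; returns (picture, depth): 420x560x3 uint8, red, green, blue; 420x560 float32, mm along the optical axis (not along the pixel's ray), 0 where there is no reading.
- bot.camera_params(name): a dict with "fov_y" (degrees; the focal length in pixels is half the picture's height over the tangent of half this angle, whatever the lens; pixels are square), "cx", "cy" (the principal point, pixels), "rvec" (rotation vector, rad) and "tvec" (3), from world to camera coordinates, as OpenCV has them. Camera axes: x right, y down, z forward; pixel columns grow to the right and rows downward; lengths in mm; the calibration is good to about 2 mm. A picture is of the moment at which its call begins: read the wrist's pose just before it. camera_params takes no time and is no camera call; for the wrist camera it gives the pose at the moment of the call.
- bot.close_job(): hands the job in; it is judged then, once.
The state is a dict: "time": time; "joint_positions": joint angles; "dq": joint speeds; "tau": joint torques, N m; "tool_pos": TCP position; "tcp_rot": TCP orientation; "contact_force": force on the tool from outside, world axes, zero at the start; "moment": the same for the moment, N m; "grip_width": finger opening in mm; "finger_force": force on a finger pad.
Only numpy, scipy, OpenCV 4.12 (cv2) and the standard library are available. Lean on these libraries where they do the work, as an engineer would, in place of code of your own. Each camera call takes 0.05 s, during which the arm holds its last target. There are 200 camera calls.

## Working session

There is one attempt and no reset: what is moved stays moved. The work goes in short steps, Python scripts to look and compute and a tool call to move; the robot and the scene stay as the last step left them, time stands still between calls to the robot, and variables do not carry over. Pictures are saved under pics/ and viewed, at most 10 in all, crops included, and the job is handed in when it is done.

Besides the shell and the picture viewer there is one more tool, called after "Request:" by a JSON object that holds its "name" and its "arguments", one argument or row to a line. step_arm: Moves the arm, as the interface text tells. Shift numbers are shares of 0.5 m and turn numbers shares of pi/2 rad, none past 1 either way. Its arguments: {"type":"object","properties":{"deltas":{"type":"array","items":{"type":"array","items":{"type":"number","minimum":-1,"maximum":1}}}},"required":["deltas"]}

```bash
mkdir -p pics; cat > h.py <<'E'
import numpy as np, cv2
from plant import bot
def cap(n):
    P=bot.camera_params(n); im,d=bot.capture(n); return P,im,d
def pts(P,d):
    h,w=d.shape; f=h/2/np.tan(np.radians(P['fov_y'])/2)
    v,u=np.mgrid[:h,:w]
    c=np.stack([(u-P['cx'])/f*d,(v-P['cy'])/f*d,d],-1)
    R=cv2.Rodrigues(np.array(P['rvec'],float))[0]
    return (c-np.array(P['tvec']).ravel())@R
E
python3 - <<'E'
from h import *
o=bot.get_obs();print(o['tool_pos'],o['tcp_rot'],o['time'])
for n in('top','side'):
    P,im,d=cap(n);cv2.imwrite(f'pics/{n}0.png',im[...,::-1]);np.savez(f'{n}0.npz',im=im,d=d,X=pts(P,d));print(n,P)
E
```

```text
[120.44783241 510.56287682 237.02368468] [-3.13997627e+00 -2.27006871e-04  2.90974007e+00] 0.0
top {'fov_y': 53.48789265677658, 'cx': 276.68325132433006, 'cy': 216.2847776185001, 'rvec': array([ 2.16391593, -2.06052849,  0.21019373]), 'tvec': array([  39.31037706,  574.27385102, 1273.2050124 ])}
side {'fov_y': 47.576558256244624, 'cx': 281.240905216426, 'cy': 206.69118367243732, 'rvec': array([ 2.43626275, -0.17074646,  0.04477898]), 'tvec': array([-563.34867122,  157.22678921, 1542.7664744 ])}
```

View pics/top0.png

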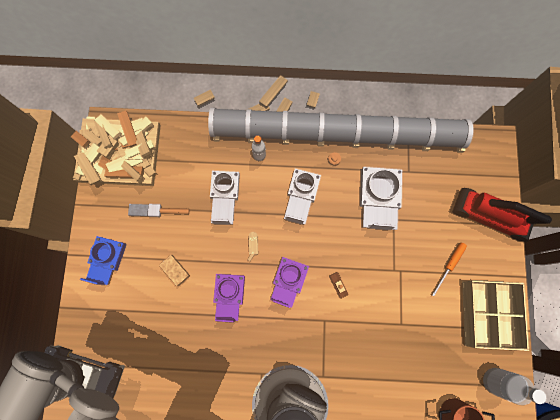

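View pics/side0.png

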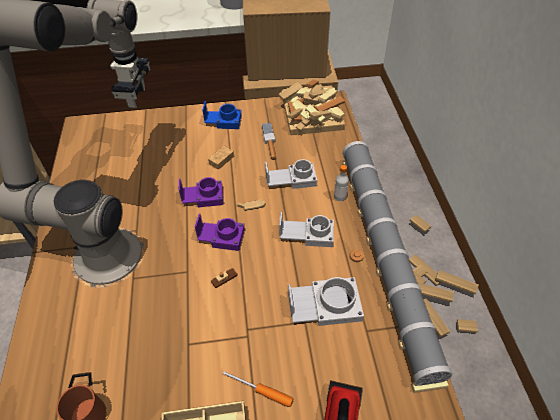

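Top view: the aluminium candidates are narrow at (225,183) and (303,182), and wide at (382,185). Look-alikes are purple at (229,290) and (290,275), and blue at (105,255). The three silver gates are the targets. Their handles point toward the robot (down in the image).

```bash
python3 - <<'E'
from h import *
big=[]
T=np.load('top0.npz');S=np.load('side0.npz')
for k,(u0,u1,v0,v1) in dict(n1=(205,245,165,232),n2=(280,325,165,232),w=(355,408,160,236)).items():
    X=T['X'][v0:v1,u0:u1].reshape(-1,3);C=T['im'][v0:v1,u0:u1].reshape(-1,3).astype(int)
    c0=np.median(X[X[:,2]>10],0); print(k,'med',c0.round())
    Y=S['X'].reshape(-1,3);CS=S['im'].reshape(-1,3).astype(int)
    m=(abs(Y[:,:2]-c0[:2])<[140,100]).all(1)
    for nm,Z,K in(('top',X,C),('side',Y[m],CS[m])):
        g=(K.max(1)-K.min(1)<40)
        Z=Z[g]
        b=Z[(Z[:,2]>8)&(Z[:,2]<45)]
        r=cv2.minAreaRect(b[:,:2].astype(np.float32))
        h=Z[(Z[:,2]>50)&(Z[:,2]<95)]
        # cluster high pts: stub vs tab on occupancy
        G=np.zeros((500,500),np.uint8);ij=((h[:,:2]-c0[:2])/2+250).astype(int);G[ij[:,0],ij[:,1]]=1
        G=cv2.dilate(G,np.ones((5,5)));n,L=cv2.connectedComponents(G);l=L[ij[:,0],ij[:,1]]
        print(nm,'rect',np.round(r[0]),np.round(r[1]),round(r[2],1))
        for i in range(1,n):
            q=h[l==i]
            if len(q)>5: print('  cl',len(q),'mean',q.mean(0).round(),'rect',[np.round(a,1) for a in cv2.minAreaRect(q[:,:2].astype(np.float32))],'zmax',q[:,2].max().round())
    cr=cv2.resize(T['im'][160:236,v0*0+u0:u1],None,fx=5,fy=5,interpolation=cv2.INTER_CUBIC)[...,::-1];big.append(cr)
cv2.imwrite('pics/crop1.png',np.hstack(big))
E
```

```text
n1 med [636. 246.  29.]
top rect [633. 246.] [179.  90.] 0.8
  cl 65 mean [545. 248.  73.] rect [array([546.5, 246.7]), array([54.9,  7.5]), np.float64(88.1)] zmax 87.0
  cl 148 mean [675. 247.  65.] rect [array([675.7, 246.5]), array([64.4, 64.5]), np.float64(1.2)] zmax 78.0
side rect [636. 241.] [177.  94.] 1.1
  cl 34 mean [549. 239.  71.] rect [array([549.3, 243.6]), array([ 5.9, 59.2]), np.float64(1.4)] zmax 83.0
  cl 159 mean [680. 243.  61.] rect [array([679.9, 245.7]), array([69.9, 61.8]), np.float64(77.6)] zmax 75.0
n2 med [650.  -6.  30.]
top rect [648.  -8.] [ 90. 177.] 77.9
  cl 65 mean [564.  10.  74.] rect [array([564.8,  10.5]), array([55.5,  6.6]), np.float64(76.9)] zmax 87.0
  cl 148 mean [689. -17.  65.] rect [array([689. , -16.9]), array([64.6, 61.8]), np.float64(2.4)] zmax 75.0
side rect [654. -11.] [ 99. 172.] 73.3
  cl 41 mean [566.  -2.  74.] rect [array([568.1,   7.3]), array([55.1,  6.2]), np.float64(77.2)] zmax 83.0
  cl 179 mean [692. -21.  61.] rect [array([692.3, -20.2]), array([65.8, 64.1]), np.float64(57.5)] zmax 73.0
w med [ 654. -271.   29.]
top rect [ 657. -273.] [132. 208.] 88.7
  cl 86 mean [ 555. -269.   74.] rect [array([ 555.8, -268.8]), array([68.6,  6.7]), np.float64(88.3)] zmax 88.0
  cl 259 mean [ 694. -273.   64.] rect [array([ 692.9, -273.6]), array([100.2, 100.3]), np.float64(29.2)] zmax 75.0
side rect [ 658. -274.] [135. 205.] 88.6
  cl 62 mean [ 558. -278.   75.] rect [array([ 558.8, -273.5]), array([67.4,  6.1]), np.float64(88.2)] zmax 85.0
  cl 356 mean [ 696. -278.   63.] rect [array([ 696.5, -275.5]), array([104.5,  97.7]), np.float64(78.2)] zmax 75.0
```

View pics/crop1.png

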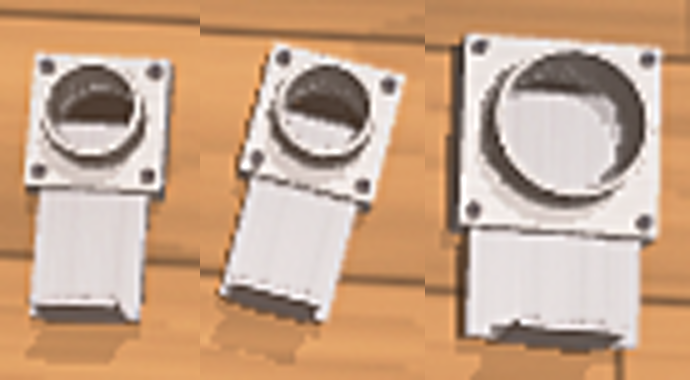

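The crop confirms three silver gates, each partly open: narrow about 32 and 29 mm, wide about 19 mm. I'll close the fingers, align the yaw and travel high towards the wide gate.

Request:
{"name": "step_arm", "arguments": {
  "deltas": [
    [0,0,0,0,-0.074],
    [0,0,0,0,-0.074],
    [0,-0.07,-0.048,0,0],
    [0,-0.07,-0.048,0,0],
    [0,-0.07,-0.048,0,0],
    [0,-0.07,-0.048,0,0],
    [0,-0.07,-0.048,0,0],
    [0,-0.07,-0.048,0,0]
  ]
}}

```text
time: 0.9
tool_pos: [331.7, 365.8, 237.5]
tcp_rot: [-3.141, -0.0, -3.141]
contact_force: [0.0, -0.2, -0.6]
grip_width: 32.4
finger_force: 0.0
```

Request:
{"name": "step_arm", "arguments": {
  "deltas": [
    [0,-0.04,-0.084,0,0],
    [0,-0.04,-0.084,0,0],
    [0,-0.04,-0.084,0,0],
    [0,-0.04,-0.084,0,0],
    [0,-0.04,-0.084,0,0],
    [0,-0.04,-0.084,0,0],
    [0,-0.04,-0.084,0,0],
    [0,-0.04,-0.084,0,0]
  ]
}}

```text
time: 1.7
tool_pos: [491.2, 29.3, 237.5]
tcp_rot: [3.141, -0.0, -3.141]
contact_force: [1.4, 1.1, 0.3]
grip_width: 0.6
finger_force: 0.0
```

Request:
{"name": "step_arm", "arguments": {
  "deltas": [
    [0,-0.024,-0.084,0,0],
    [0,-0.024,-0.084,0,0],
    [0,-0.024,-0.084,0,0],
    [0,-0.024,-0.084,0,0],
    [0,-0.024,-0.084,0,0],
    [0,-0.024,-0.084,0,0],
    [0,-0.024,-0.084,0,0],
    [0,0,0,0,0]
  ]
}}

```text
time: 2.5
tool_pos: [575.1, -267.8, 235.9]
tcp_rot: [-3.141, -0.001, 3.138]
contact_force: [0.3, 1.7, -0.2]
grip_width: 0.0
finger_force: 0.0
```

Request:
{"name": "step_arm", "arguments": {
  "deltas": [
    [0,-0.038,-0.006,0.05,0.016],
    [0,0,0,0.07,0],
    [0,0,0,0.07,0],
    [0,0,0,0.06,0],
    [0,0,0,0.05,0],
    [0,0,0,0.04,0],
    [0,0,0,0.02,0],
    [0,0,0,0,0]
  ]
}}

```text
time: 3.3
tool_pos: [593.3, -264.7, 56.2]
tcp_rot: [3.14, -0.003, 3.118]
contact_force: [-0.2, -0.4, 0.0]
grip_width: 0.3
finger_force: 0.0
```

Request:
{"name": "step_arm", "arguments": {
  "deltas": [
    [0,0.01,-0.012,0.008,0],
    [0,0.02,0,0,0],
    [0,0.014,0,0,0],
    [0,0.014,0,0,0],
    [0,0.014,0,0,0],
    [0,0.014,0,0,0],
    [0,0.014,0,0,0],
    [0,0,0,0,0]
  ]
}}

```text
time: 4.1
tool_pos: [543.8, -270.9, 54.6]
tcp_rot: [-3.141, 0.001, 3.117]
contact_force: [1.2, 0.0, -0.1]
grip_width: 0.6
finger_force: 0.4
```

Request:
{"name": "step_arm", "arguments": {
  "deltas": [
    [0,0.014,0,0,0],
    [0,0.014,0,0,0],
    [0,0.014,0,0,0],
    [0,0.014,0,0,0],
    [0,0.014,0,0,0],
    [0,0.01,0,0,0]
  ]
}}

```text
time: 4.7
tool_pos: [504.6, -269.7, 54.5]
tcp_rot: [-3.141, 0.002, 3.117]
contact_force: [4.7, 0.4, 3.6]
grip_width: 0.8
finger_force: 2.4
```

```bash
cat > tabs.py <<'E'
from h import *
o=bot.get_obs();print(o['tool_pos'].round(1) if hasattr(o['tool_pos'],'round') else o['tool_pos'],np.round(o['contact_force'],1),o['time'])
for n in('top','side'):
    P,im,d=cap(n);X=pts(P,d);K=im.astype(int);g=(K.max(2)-K.min(2)<40)
    for k,(cx,cy,off) in dict(n1=(677,246,98),n2=(690,-18,98),w=(694,-274,118)).items():
        m=g&(X[...,2]>55)&(X[...,2]<84)&(X[...,0]<cx-85)&(X[...,0]>cx-245)&(abs(X[...,1]-cy-(30 if k=='n2' else 0))<65)
        q=X[m][:,:2].astype(np.float32)
        if len(q)>5: r=cv2.minAreaRect(q);print(n,k,np.round(r[0],1),np.round(r[1],1),round(r[2],1),'slide~',round(np.hypot(r[0][0]-cx,r[0][1]-cy)-off,1))
    cv2.imwrite(f'pics/{n}_{o["time"]:.1f}.png',im[...,::-1])
E
python3 tabs.py
```

```text
[ 504.6 -269.7   54.5] [4.7 0.4 3.6] 4.7
top n1 [546.4 247. ] [ 7.  55.1] 0.9 slide~ 32.6
top n2 [565.   10.4] [55.6  7.3] 78.3 slide~ 30.2
side n1 [549.2 243.4] [ 5.5 61.3] 2.1 slide~ 29.8
```

Request:
{"name": "step_arm", "arguments": {
  "deltas": [
    [0,0.008,0,0,0],
    [0,0.008,0,0,0],
    [0,0.006,0,0,0],
    [0,0.004,0,0,0],
    [0,0,0,0,0]
  ]
}}

```text
time: 5.3
tool_pos: [494.5, -269.5, 54.1]
tcp_rot: [-3.14, 0.008, 3.116]
contact_force: [18.3, 2.0, -4.3]
grip_width: 0.5
finger_force: 9.2
```

Request:
{"name": "step_arm", "arguments": {
  "deltas": [
    [0,0.004,0,0,0],
    [0,0.002,0,0,0]
  ]
}}

```text
time: 5.5
tool_pos: [494.5, -269.6, 54.2]
tcp_rot: [-3.139, 0.014, 3.116]
contact_force: [33.6, 4.2, -13.7]
grip_width: 0.3
finger_force: 16.8
```

It has hit the hard stop: the tool held at 494.5 while the force rose to 34 N. I'll back off and check.

Request:
{"name": "step_arm", "arguments": {
  "deltas": [
    [0,-0.02,0,0,0],
    [0,-0.03,0,0,0],
    [0,0,0,-0.06,0],
    [0,0,0,-0.08,0],
    [0,0,0,-0.08,0],
    [0,0,0,-0.06,0],
    [0,0,0.05,0,0],
    [0,0,0.08,0,0]
  ]
}}

```text
time: 6.3
tool_pos: [513.4, -205.8, 193.7]
tcp_rot: [-3.141, -0.002, 3.114]
contact_force: [0.7, 0.3, 0.0]
grip_width: 0.1
finger_force: 0.0
```

Request:
{"name": "step_arm", "arguments": {
  "deltas": [
    [0,0.01,0.08,0,0.05],
    [0,0.01,0.08,0,0.07],
    [0,0,0.08,0,0],
    [0,0,0.08,0,0],
    [0,0,0,0,0]
  ]
}}

```text
time: 6.8
tool_pos: [525.4, -42.2, 192.8]
tcp_rot: [3.141, -0.004, 2.933]
contact_force: [0.8, -0.5, 0.0]
grip_width: 0.2
finger_force: 0.0
```

```bash
python3 tabs.py; python3 -c "
from h import *
print(bot.get_obs()['tcp_rot'])"
```

```text
[525.4 -42.2 192.8] [ 0.8 -0.5  0. ] 6.8
top n1 [546.3 246.9] [ 7.2 54.8] 1.1 slide~ 32.7
top n2 [560.4 -14.3] [5.5 4.1] 13.9 slide~ 31.6
top w [ 478.9 -266.8] [67.1  6.9] 88.1 slide~ 97.2
side n2 [568.    6.7] [54.9  6.3] 76.7 slide~ 26.4
side w [ 481.8 -271.6] [68.9  5.9] 88.3 slide~ 94.2
[-3.14065720e+00 -3.04683261e-03  2.93084961e+00]
```

Request:
{"name": "step_arm", "arguments": {
  "deltas": [
    [0,0,0.058,0,0.005],
    [0,0,0.058,0,0],
    [0,0,0,0.06,0],
    [0,0,0,0.07,0],
    [0,0,0,0.07,0],
    [0,0,0,0.05,0],
    [0,0,0,0.026,0],
    [0,0,0,0,0]
  ]
}}

```text
time: 7.7
tool_pos: [537.7, 9.4, 54.0]
tcp_rot: [-3.141, -0.004, 2.919]
contact_force: [-0.0, 0.1, 0.6]
grip_width: 0.5
finger_force: 0.0
```

Request:
{"name": "step_arm", "arguments": {
  "deltas": [
    [0,-0.014,0.009,0,0],
    [0,-0.014,0,0,0],
    [0,-0.012,0,0,0],
    [0,-0.012,0,0,0],
    [0,-0.012,0,0,0],
    [0,-0.01,0,0,0],
    [0,0,0,0,0]
  ]
}}

```text
time: 8.4
tool_pos: [577.4, 6.6, 55.8]
tcp_rot: [3.141, 0.002, 2.921]
contact_force: [-0.1, -0.2, -0.1]
grip_width: 0.4
finger_force: 0.0
```

Request:
{"name": "step_arm", "arguments": {
  "deltas": [
    [0,-0.006,0,0,0],
    [0,0,0,0,0]
  ]
}}

```text
time: 8.6
tool_pos: [579.4, 6.1, 55.6]
tcp_rot: [3.141, 0.0, 2.921]
contact_force: [-1.8, 0.6, 1.1]
grip_width: 0.3
finger_force: 1.0
```

Request:
{"name": "step_arm", "arguments": {
  "deltas": [
    [0,-0.005,0,0,0],
    [0,-0.003,0,0,0],
    [0,0,0,0,0]
  ]
}}

```text
time: 8.9
tool_pos: [583.1, 5.2, 55.6]
tcp_rot: [3.142, -0.0, 2.921]
contact_force: [-2.3, 1.1, 0.8]
grip_width: 0.2
finger_force: 1.6
```

Request:
{"name": "step_arm", "arguments": {
  "deltas": [
    [0,-0.004,0,0,0],
    [0,0,0,0,0]
  ]
}}

```text
time: 9.1
tool_pos: [585.1, 4.8, 55.6]
tcp_rot: [3.142, -0.0, 2.921]
contact_force: [-2.9, 0.2, 1.4]
grip_width: 0.5
finger_force: 1.6
```

Request:
{"name": "step_arm", "arguments": {
  "deltas": [
    [0,-0.004,0,0,0],
    [0,0,0,0,0]
  ]
}}

```text
time: 9.3
tool_pos: [585.1, 4.8, 55.6]
tcp_rot: [-3.141, -0.004, 2.921]
contact_force: [-11.2, 2.3, 7.3]
grip_width: 0.4
finger_force: 5.3
```

Request:
{"name": "step_arm", "arguments": {
  "deltas": [
    [0,-0.004,0,0,0],
    [0,0,0,0,0]
  ]
}}

```text
time: 9.5
tool_pos: [585.1, 4.8, 55.6]
tcp_rot: [-3.141, -0.009, 2.921]
contact_force: [-18.1, 3.4, 11.9]
grip_width: 0.5
finger_force: 9.0
```

Request:
{"name": "step_arm", "arguments": {
  "deltas": [
    [0,-0.003,0,0,0],
    [0,0,0,0,0]
  ]
}}

```text
time: 9.7
tool_pos: [585.0, 4.8, 55.6]
tcp_rot: [-3.141, -0.012, 2.921]
contact_force: [-22.4, 4.9, 16.0]
grip_width: 0.1
finger_force: 11.8
```

Request:
{"name": "step_arm", "arguments": {
  "deltas": [
    [0,0.02,0,0,0],
    [0,0.03,0,0,0],
    [0,0,0,-0.08,0],
    [0,0,0,-0.08,0],
    [0,0,0,-0.06,-0.075],
    [0,0,0,0,-0.075],
    [0,0.03,0.07,0,0],
    [0,0.03,0.07,0,0]
  ]
}}

```text
time: 10.5
tool_pos: [536.0, 78.5, 166.2]
tcp_rot: [-3.142, 0.004, -3.129]
contact_force: [0.1, 0.2, 0.6]
grip_width: 0.0
finger_force: 0.0
```

Request:
{"name": "step_arm", "arguments": {
  "deltas": [
    [0,0.02,0.08,0,0],
    [0,0,0.08,0,0],
    [0,0,0.08,0,0],
    [0,0,0.08,0,0],
    [0,0,0,0,0]
  ]
}}

```text
time: 11.0
tool_pos: [523.0, 243.0, 166.0]
tcp_rot: [3.139, 0.003, -3.122]
contact_force: [1.0, -1.3, 0.2]
grip_width: 0.1
finger_force: 0.0
```

Request:
{"name": "step_arm", "arguments": {
  "deltas": [
    [0,0.012,0.004,0.04,0],
    [0,0,0,0.06,0],
    [0,0,0,0.06,0],
    [0,0,0,0.04,0],
    [0,0,0,0.022,0],
    [0,0,0,0,0]
  ]
}}

```text
time: 11.6
tool_pos: [516.4, 239.8, 53.6]
tcp_rot: [-3.141, -0.001, -3.127]
contact_force: [-0.5, -0.4, -0.3]
grip_width: -0.1
finger_force: 0.0
```

Request:
{"name": "step_arm", "arguments": {
  "deltas": [
    [0,-0.014,0,0,0],
    [0,-0.014,0,0,0],
    [0,-0.014,0,0,0],
    [0,-0.014,0,0,0],
    [0,-0.012,0,0,0],
    [0,-0.012,0,0,0],
    [0,-0.006,0,0,0],
    [0,0,0,0,0]
  ]
}}

```text
time: 12.4
tool_pos: [560.4, 241.0, 54.7]
tcp_rot: [3.141, 0.001, -3.127]
contact_force: [-1.1, 0.4, 0.1]
grip_width: 0.1
finger_force: 0.3
```

Expected stop is near x 567–570.

Request:
{"name": "step_arm", "arguments": {
  "deltas": [
    [0,-0.006,0,0,0],
    [0,-0.005,0,0,0],
    [0,0,0,0,0]
  ]
}}

```text
time: 12.7
tool_pos: [565.2, 241.1, 54.6]
tcp_rot: [3.142, 0.0, -3.127]
contact_force: [-2.7, -0.3, 1.2]
grip_width: 0.2
finger_force: 1.4
```

Request:
{"name": "step_arm", "arguments": {
  "deltas": [
    [0,-0.004,0,0,0],
    [0,0,0,0,0]
  ]
}}

```text
time: 12.9
tool_pos: [567.1, 241.1, 54.6]
tcp_rot: [-3.142, -0.0, -3.127]
contact_force: [-2.0, -0.9, 2.0]
grip_width: 0.7
finger_force: 1.6
```

Request:
{"name": "step_arm", "arguments": {
  "deltas": [
    [0,-0.004,0,0,0],
    [0,0,0,0,0]
  ]
}}

```text
time: 13.1
tool_pos: [569.1, 241.1, 54.6]
tcp_rot: [-3.142, -0.0, -3.127]
contact_force: [-3.5, -1.6, 1.5]
grip_width: 0.2
finger_force: 1.7
```

Request:
{"name": "step_arm", "arguments": {
  "deltas": [
    [0,-0.004,0,0,0],
    [0,0,0,0,0]
  ]
}}

```text
time: 13.3
tool_pos: [570.1, 241.1, 54.6]
tcp_rot: [-3.141, -0.002, -3.127]
contact_force: [-6.7, -2.2, 3.5]
grip_width: 0.8
finger_force: 3.7
```

Request:
{"name": "step_arm", "arguments": {
  "deltas": [
    [0,-0.004,0,0,0],
    [0,0,0,0,0]
  ]
}}

```text
time: 13.5
tool_pos: [570.1, 241.0, 54.6]
tcp_rot: [-3.141, -0.007, -3.127]
contact_force: [-14.8, -1.8, 9.2]
grip_width: 0.3
finger_force: 7.3
```

Request:
{"name": "step_arm", "arguments": {
  "deltas": [
    [0,-0.003,0,0,0],
    [0,0,0,0,0]
  ]
}}

```text
time: 13.7
tool_pos: [570.1, 241.0, 54.6]
tcp_rot: [-3.14, -0.01, -3.127]
contact_force: [-20.0, -3.3, 13.1]
grip_width: 0.2
finger_force: 10.0
```

Request:
{"name": "step_arm", "arguments": {
  "deltas": [
    [0,0.02,0,0,0],
    [0,0.03,0,0,0],
    [0,0,0,-0.08,0],
    [0,0,0,-0.08,0],
    [0,0.08,0,-0.06,0],
    [0,0.08,0.04,0,0],
    [0,0.04,0.08,0,0],
    [0,0,0,0,0]
  ]
}}

```text
time: 14.5
tool_pos: [447.0, 303.2, 165.9]
tcp_rot: [3.138, 0.003, -3.123]
contact_force: [0.1, 0.3, -0.3]
grip_width: 0.5
finger_force: 0.0
```

```bash
python3 tabs.py; ls pics
```

```text
[447.  303.2 165.9] [ 0.1  0.3 -0.3] 14.5
top n1 [581.6 246.3] [ 7.4 53.9] 0.9 slide~ -2.6
top n2 [596.9   3.5] [53.8  7.3] 75.4 slide~ -2.4
top w [ 478.9 -266.7] [67.4  6.4] 88.3 slide~ 97.2
side n1 [585.1 245.6] [ 5.4 60.3] 0.7 slide~ -6.1
side n2 [599.1  -3.4] [49.5  3.2] 81.6 slide~ -5.9
side w [ 481.9 -269. ] [70.4  5.9] 88.3 slide~ 94.1
crop1.png
side0.png
side_14.5.png
side_4.7.png
side_6.8.png
top0.png
top_14.5.png
top_4.7.png
top_6.8.png
```

View pics/top_14.5.png

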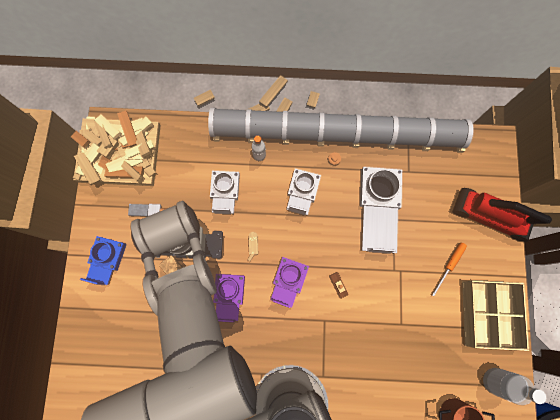

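The final view shows the wide port at (382,185) dark and open, both narrow ports at (225,183) and (303,182) closed by their slides, and the visible bystanders unmoved. The gripper is clear of everything.

```bash
python3 -c "
from h import *
print(bot.close_job())"
```

```text
the job is handed in; nothing more can be done
None
```

I pushed the wide gate open to its hard stop first, then pushed both narrow gates shut to theirs. The highest wrist force I read was about 37 N, none of the bystanders I could see had moved (the arm hid the sanding block and part of the brush), and I handed the job in at about 15 s; no verdict came back.

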